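Make up two robot-car kits

ROBOT

A 6-joint arm with a two-finger parallel gripper is mounted at the origin on the work surface. World frame = base frame: x ahead of the robot, y to its left, z up, the work surface at z = 0. Lengths are in mm, angles in rad, forces in N, time in s.
With the tool pointing down it reaches from about 350 to 975 mm from the base axis. Payload 7.1 kg.
Tool frame: the origin (TCP) lies at the very end of the fingers, on their centre line; the grasp point (between the pads) lies 19 mm behind it; z points along the fingers, y is the line along which they close (so a half turn about z gives the same grasp; the last joint's range is limited). The gripper opens to 88 mm and grips with 3 to 60 N. Pads are 20 mm wide; open, the fingers measure 115 mm over their backs; the gripper's body (75 mm by 178 mm) begins 61 mm behind the grasp point.
Start: joints at [-1.249, 0.423, 1.63, -0, 1.089, -0.019], TCP at [208.918, -589.032, 222.675] pointing down, gripper open.
Joint ranges: [-3, 3], [-0.9, 2.11], [0.09, 2.58], [-1.31, 4.45], [0.11, 2.69], [-2.54, 2.54]. Speed limits (rad/s): [2.39, 2.39, 3.01, 3.14, 3.14, 3.14].

INTERFACE

Orientations are given as a rotation vector (axis times angle).
In Python, from workcell import sensors, imaging, close_job gives the robot as it stands. The module is installed in compiled form; this text tells all that it offers.
- The arm moves only by the tool servo_tool, never from a script. Its argument "steps" is a list of rows, each a list of 3 entries, a list of its own where there are three numbers: the shift along the world's x, y, z in m, then the turn, a rotation vector about the world's x, y, z in degrees, then the opening, from -1 (shut) to 1 (fully open). A call has exactly 8 rows; each row shifts and turns the commanded pose from where the row before left it; what a row does not reach is not made up. A row lasts 1/12 s, in which the tool goes at most 41.7 mm and 7.16 degrees, less where a joint would pass 70% of its speed; a pose out of reach is approached as far as the arm can. A call is refused whole if a number of a shift passes 0.0417 or a number of a turn 7.16, either way. A call with a gripper value outside its range is refused whole. The fingers move at their own pace and stop on an object; the grip force is fixed at half the most. Time passes only in rows, so rows that do not move let the fingers close, or fill a call up. It gives the time, the measured TCP pose, the force, the opening and the grip force at its end, in the units of the state.
- sensors.get_obs(): the state, without advancing time (a new reading comes with each control period).
- imaging.get_image(name): name is "scene" or "top"; returns a dict with "color" (420x560x3 uint8, blue, green, red), "range_z" (420x560 float32, mm along the optical axis (not along the pixel's ray), 0 where there is no reading), "vertical_fov" (degrees; the focal length in pixels is half the picture's height over the tangent of half this angle, whatever the lens; pixels are square), "cx", "cy" (the principal point, pixels), "rvec" (rotation vector, rad) and "tvec" (3), from world to camera coordinates, as OpenCV has them. Camera axes: x right, y down, z forward; pixel columns grow to the right and rows downward; lengths in mm; the calibration is good to about 2 mm. A picture is of the moment at which its call begins.
- close_job(): hands the job in; it is judged then, once.
The state is a dict: "t": time; "qpos": joint angles; "qvel": joint speeds; "joint_torque": joint torques, N m; "ee_pos": TCP position; "orientation": TCP orientation; "ft_force": force on the tool from outside, world axes, zero at the start; "moment": the same for the moment, N m; "width": finger opening in mm; "grasp_force": force on a finger pad.
Only numpy, scipy, OpenCV 4.12 (cv2) and the standard library are available. Lean on these libraries where they do the work, as an engineer would, in place of code of your own. Each camera call takes 0.05 s, during which the arm holds its last target. There are 200 camera calls.

TASK

Make up two robot-car kits from the loose stock in the middle of the table: the yellow gear motor and the wheel with the yellow hub go into the blue tray, the battery holder and the ball caster into the green tray. Put one thing in each compartment, lying flat on its floor the same way up as it lay in the stock. Leave the red gear motor and the wheel with the red hub where they lie.

Things in the scene. Friction and masses are not known exactly. Their poses are not given: they have to be found in the camera images.
- yellow_motor_center (a point): Yellow gear motor lying flat, 70 mm long (its x), 22 wide (y), 19 high: yellow flat-sided gearbox from x = -35 to +15 mm, then a round silver motor to x = +35 mm; a white axle 5.4 mm thick at x = -27 mm sticks out 8 mm on either side. The point is at the middle of length and width, half-way up (9.5 mm above the underside); z up. About 35 g.
- yellow_wheel_center (a point): Wheel with the yellow hub, lying flat: a round black tyre 45 mm across and 20 mm high with a yellow hub disc on its top. The point is at its centre, 10 mm above the underside; z is its axis, up. About 30 g.
- battery_holder_center (a point): Battery holder lying flat: black tray with two green and copper-coloured cells in it, 58 mm long (its own x axis), 31 mm wide (y, flat sides) and 16 mm high. The point is half-way up, 8 mm above the underside, at the middle of its length and width; z up. About 55 g.
- caster_center (a point): Ball caster standing on its white mounting plate, ball up: plate 44 mm long (its own x axis), 22 mm wide (y) and 4 mm thick, on it a round white housing 26 mm in diameter reaching 16 mm above the underside, with a steel ball on top, 22 mm high in all. The point is on the housing's axis, 11 mm above the underside; z up. About 30 g.
- red_motor_center (a point): Spare, to be left where it lies: red gear motor lying flat, 70 mm long (its x), 22 wide (y), 19 high: red flat-sided gearbox from x = -35 to +15 mm, then a round silver motor to x = +35 mm; a white axle 5.4 mm thick at x = -27 mm sticks out 8 mm on either side. The point is at the middle of length and width, half-way up (9.5 mm above the underside); z up.
- red_wheel_center (a point): Spare, to be left where it lies: wheel with the red hub, lying flat: a round black tyre 45 mm across and 20 mm high with a red hub disc on its top. The point is at its centre, 10 mm above the underside; z is its axis, up.
- blue_tray: The blue kit tray, fixed: low cardboard-walled tray with blue floors, 228 mm (its x) by 118 mm (y); rims and divider 12 mm high, 4 mm thick; floor 3 mm above the table. A divider at x = 0 makes two compartments, each 108 mm (x) by 110 mm (y), centred at x = -56 and +56 mm. Origin: centre of the underside, at table height; z up. It stands left or right of the stock.
- green_tray: The green kit tray, fixed: low cardboard-walled tray with green floors, 228 mm (its x) by 118 mm (y); rims and divider 12 mm high, 4 mm thick; floor 3 mm above the table. A divider at x = 0 makes two compartments, each 108 mm (x) by 110 mm (y), centred at x = -56 and +56 mm. Origin: centre of the underside, at table height; z up. It stands left or right of the stock.
Not all that is in view belongs to the job. Leave any turquoise look-alike of the part that bears yellow_wheel_center alone. Of the things that look like the part that bears yellow_motor_center, take the one that is farthest to the robot's right at the start.

How it is judged:
By the outcome, as a careful person would: the job done as asked, in the order asked, and still so for the second after the job is handed in, with the robot touching nothing.
It also fails if it takes over 96 s, if anything falls off the work surface, if the arm or the gripper's body presses on something with over 40 N, if the wrist force passes 120 N, or if a joint passes its speed limit or range.

## Working session

There is one attempt and no reset: what is moved stays moved. The work goes in short steps, Python scripts to look and compute and a tool call to move; the robot and the scene stay as the last step left them, time stands still between calls to the robot, and variables do not carry over. Pictures are saved under pics/ and viewed, at most 14 in all, crops included, and the job is handed in when it is done.

Besides the shell and the picture viewer there is one more tool, called after "Emit:" as a command line: name --argument value ..., lists and objects as JSON in quotes. servo_tool: Moves the arm, as the interface text tells. Its arguments: {"type":"object","properties":{"steps":{"type":"array"}},"required":["steps"]}

```bash
mkdir -p pics; cat > h.py <<'E'
import numpy as np, cv2
from workcell import sensors, imaging
def get(n):
    im=imaging.get_image(n); h,w=im["color"].shape[:2]
    im["f"]=h/2/np.tan(np.radians(im["vertical_fov"])/2)
    im["R"]=cv2.Rodrigues(np.array(im["rvec"],float))[0]; im["t"]=np.array(im["tvec"],float).ravel()
    return im
def ray(im,u,v,z):
    d=im["R"].T@np.array([(u-im["cx"])/im["f"],(v-im["cy"])/im["f"],1]); c=-im["R"].T@im["t"]
    return c+d*(z-c[2])/d[2]
def cloud(im):
    h,w=im["range_z"].shape; v,u=np.mgrid[:h,:w]; Z=im["range_z"]
    P=np.stack([(u-im["cx"])/im["f"]*Z,(v-im["cy"])/im["f"]*Z,Z],-1)
    return (P-im["t"])@im["R"]
E
python3 - <<'E'
from h import *
for n in("scene","top"):
    im=get(n); cv2.imwrite(f"pics/{n}0.png",im["color"]); print(n,im["f"],im["cx"],im["cy"],-im["R"].T@im["t"],im["R"].round(2).tolist())
    np.savez(f"{n}0.npz",**{k:np.array(v) for k,v in im.items()})
print(sensors.get_obs())
E
```

```text
scene 431.57585687535897 283.0352932985642 205.5800278068457 [1135.95096057   -4.62663568  651.27119679] [[0.0, 1.0, -0.02], [0.71, -0.01, -0.71], [-0.71, -0.01, -0.71]]
top 410.8408836914953 273.54176971625094 207.34185561277684 [433.88517208  -1.74592059 853.64308586] [[0.03, -1.0, -0.03], [-0.99, -0.02, -0.13], [0.13, 0.03, -0.99]]
{'t': 0.1, 'qpos': array([-1.24899945e+00,  4.23752318e-01,  1.63061483e+00, -2.88560114e-05,
        1.08859254e+00, -1.90241030e-02]), 'qvel': array([ 0.00129917, -0.00078069, -0.00284252,  0.00234488, -0.00068404,
       -0.00092458]), 'joint_torque': array([ 8.54367663e-04, -5.45610988e+01, -2.74325430e+01,  6.45421771e-02,
        1.88072986e-02, -3.58375303e-05]), 'ee_pos': array([ 208.75622956, -588.5711617 ,  221.98649327]), 'orientation': array([-3.09475581e+00, -5.32565182e-01,  3.63365312e-04]), 'ft_force': array([-0.71721363,  0.19427536, -1.14399714]), 'moment': array([-0.01075893,  0.01466101, -0.02529512]), 'grasp_force': 0.0, 'width': 87.7622739512923}
```

View pics/top0.png

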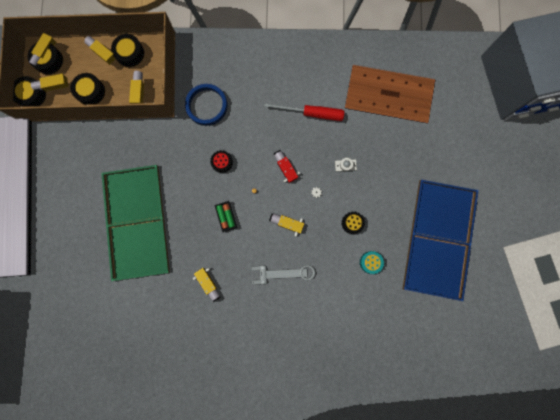

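View pics/scene0.png

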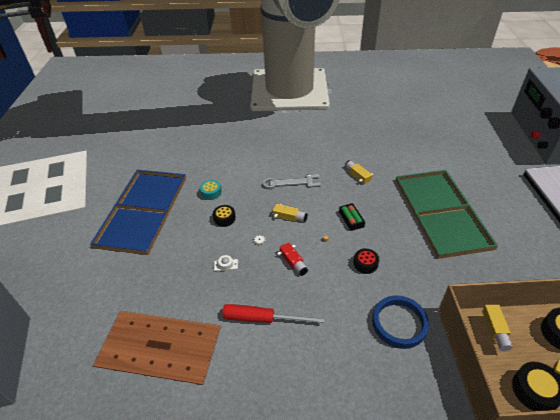

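The top view shows the robot at the bottom, and its right is picture right. There are yellow motors at (289,224), at (206,284), and more in the box at far left. The one at (289,224) is farthest right, so it is the one to take. The yellow-hub wheel is at (353,223); the one at (372,263) is turquoise and is left alone. The battery holder is at (225,217), the caster at (346,165), the blue tray on the right and the green tray on the left.

```bash
cat > m.py <<'E'
from h import *
im=get("top"); c=im["color"]; cv2.imwrite("pics/crop1.png",cv2.resize(c[140:310,95:485],None,fx=2.05,fy=2.05,interpolation=cv2.INTER_CUBIC))
hsv=cv2.cvtColor(c,cv2.COLOR_BGR2HSV); P=cloud(im); H=P[...,2]
print("table z",np.median(H[330:380,150:400]), "noise",H[330:380,150:400].std())
def rep(name,mask,z,u0,v0,r,allc=False):
    m=np.zeros(mask.shape,np.uint8); m[v0-r:v0+r,u0-r:u0+r]=mask[v0-r:v0+r,u0-r:u0+r]
    n,l,s,_=cv2.connectedComponentsWithStats(m); k=1+s[1:,4].argmax()
    ct=cv2.findContours((l==k).astype(np.uint8),0,1)[0]; ct=max(ct,key=len)[:,0]
    W=np.array([ray(im,u,v,z)[:2] for u,v in ct],np.float32)
    (x,y),sz,a=cv2.minAreaRect(W); v,u=np.nonzero(l==k); cen=ray(im,u.mean(),v.mean(),z)
    bx=cv2.boxPoints(((x,y),sz,a)); e=max([bx[1]-bx[0],bx[2]-bx[1]],key=np.linalg.norm)
    print(name,"rect",round(x,1),round(y,1),np.round(sz,1),"longaxis",round(np.degrees(np.arctan2(e[1],e[0])),1),"mean",cen[:2].round(1),"px",u.mean().round(1),v.mean().round(1),"n",len(u))
hh,ss,vv=cv2.split(hsv)
yel=((hh>15)&(hh<35)&(ss>120)&(vv>90))
hi=(H>8)
rep("ymotor gearbox",yel,19,289,224,25); rep("ymotor height",hi,12,289,224,28)
rep("ywheel hub",yel,20,353,223,16); rep("ywheel dark",vv<45,12,353,223,18); rep("ywheel h",hi,12,353,223,18)
rep("battery h",hi,12,225,217,24); rep("battery dark/sat",(vv<45)|(ss>110),12,225,217,24)
rep("caster white",(vv>120)&(ss<60),6,346,165,18)
rep("blue",(hh>105)&(hh<128)&(ss>120),3,441,240,70)
rep("green",(hh>60)&(hh<90)&(ss>110),3,137,222,65)
E
python3 m.py
```

```text
table z 0.06219994247160812 noise 54.43126053099287
ymotor gearbox rect 510.9 -13.5 [50.2 23.9] longaxis 72.9 mean [511.2 -13.8] px 290.8 223.9 n 272
ymotor height rect 515.1 -3.7 [70.2 37.1] longaxis 69.4 mean [513.7  -6.5] px 287.2 222.9 n 380
ywheel hub rect 518.3 -140.7 [29.8 30.5] longaxis -44.0 mean [ 518.5 -140.6] px 353.4 221.9 n 188
ywheel dark rect 517.9 -141.4 [45.2 44.5] longaxis 64.2 mean [ 515.6 -141.1] px 353.0 223.7 n 171
ywheel h rect 519.0 -141.0 [45.3 44.8] longaxis 0.4 mean [ 518.  -140.9] px 352.9 222.5 n 405
battery h rect 524.8 122.0 [59.3 32.3] longaxis 18.9 mean [524.6 122.1] px 225.1 216.0 n 439
battery dark/sat rect 524.0 119.9 [59.1 31.3] longaxis 18.9 mean [523.8 119.6] px 226.3 216.5 n 422
caster white rect 643.5 -125.4 [26.9 46.7] longaxis -81.4 mean [ 642.6 -123.3] px 344.2 163.6 n 221
blue rect 490.2 -322.7 [118.5 229.1] longaxis -9.6 mean [ 488.1 -318.8] px 439.5 239.7 n 5938
green rect 509.2 313.0 [229.5 115.4] longaxis 9.4 mean [504.4 308.7] px 136.7 223.9 n 5186
```

View pics/crop1.png

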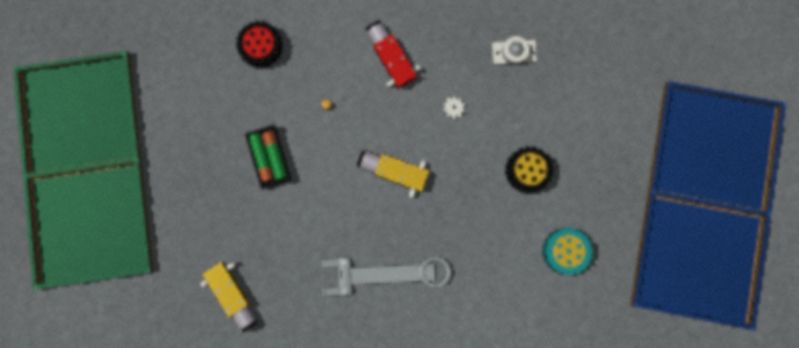

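The crop confirms it: the yellow motor is at crop (398,171), with its silver end at upper left and its axle at right, and its twin is at (230,295). The wheel with black tyre and yellow hub is at (530,170), and the turquoise one at (568,252).

Moving above the motor now.

Emit:
servo_tool --steps '[[[0.0127, 0.0244, -0.0063], [0, 0, 6.67], 0.2], [[0.0127, 0.0244, -0.0063], [0, 0, 6.67], 0.2], [[0.0127, 0.0244, -0.0063], [0, 0, 6.67], 0.2], [[0.0127, 0.0244, -0.0063], [0, 0, 6.67], 0.2], [[0.0127, 0.0244, -0.0063], [0, 0, 6.67], 0.2], [[0.0127, 0.0244, -0.0063], [0, 0, 6.67], 0.2], [[0.0127, 0.0244, -0.0063], [0, 0, 6.67], 0.2], [[0.0127, 0.0244, -0.0063], [0, 0, 6.67], 0.2]]'

```text
t: 0.82
ee_pos: [310.8, -392.5, 171.9]
orientation: [-2.522, -1.873, -0.0]
ft_force: [0.4, -0.3, 0.9]
width: 52.6
grasp_force: 0.0
```

Emit:
servo_tool --steps '[[[0.0127, 0.0244, -0.0063], [0, 0, 0], 0.2], [[0.0127, 0.0244, -0.0063], [0, 0, 0], 0.2], [[0.0127, 0.0244, -0.0063], [0, 0, 0], 0.2], [[0.0127, 0.0244, -0.0063], [0, 0, 0], 0.2], [[0.0127, 0.0244, -0.0063], [0, 0, 0], 0.2], [[0.0127, 0.0244, -0.0063], [0, 0, 0], 0.2], [[0.0127, 0.0244, -0.0063], [0, 0, 0], 0.2], [[0.0127, 0.0244, -0.0063], [0, 0, 0], 0.2]]'

```text
t: 1.48
ee_pos: [412.5, -197.4, 121.6]
orientation: [-2.527, -1.866, 0.0]
ft_force: [0.5, -0.7, -0.3]
width: 52.8
grasp_force: 0.0
```

Emit:
servo_tool --steps '[[[0.0127, 0.0242, -0.0064], [0, 0, 0], 0.2], [[0.0127, 0.0242, -0.0064], [0, 0, 0], 0.2], [[0.0127, 0.0242, -0.0064], [0, 0, 0], 0.2], [[0.0127, 0.0242, -0.0064], [0, 0, 0], 0.2], [[0.0127, 0.0242, -0.0064], [0, 0, 0], 0.2], [[0.0127, 0.0242, -0.0064], [0, 0, 0], 0.2], [[0.0127, 0.0242, -0.0064], [0, 0, 0], 0.2], [[0.0127, 0.0242, -0.0064], [0, 0, 0], 0.2]]'

```text
t: 2.15
ee_pos: [514.1, -3.7, 70.2]
orientation: [-2.527, -1.866, 0.0]
ft_force: [0.1, -0.6, -0.0]
width: 52.6
grasp_force: 0.0
```

```bash
python3 - <<'E'
from h import *
o=sensors.get_obs();print(o["ee_pos"],o["qpos"])
im=get("scene"); c=im["color"][150:290,180:420]; cv2.imwrite("pics/s1.png",cv2.resize(c,None,fx=3,fy=3,interpolation=cv2.INTER_CUBIC))
z=np.load("scene0.npz"); hsv=cv2.cvtColor(z["color"],cv2.COLOR_BGR2HSV); hh,ss,vv=cv2.split(hsv); yel=((hh>15)&(hh<35)&(ss>120)&(vv>90))
m=np.zeros_like(yel); m[195:235,265:312]=yel[195:235,265:312]; v,u=np.nonzero(m); print("gearbox scene",ray(im,u.mean(),v.mean(),15))
m[:]=0;m[200:232,208:240]=yel[200:232,208:240]; v,u=np.nonzero(m); print("hub scene",ray(im,u.mean(),v.mean(),20))
E
```

```text
[514.08508951  -3.67551501  70.21765216] [-3.02895089e-02  5.01104618e-01  1.96306955e+00 -2.48524644e-05
  6.77707580e-01  2.68260578e-01]
gearbox scene [514.55962354 -12.51812343  15.        ]
hub scene [ 517.53001916 -139.91062856   20.        ]
```

View pics/s1.png

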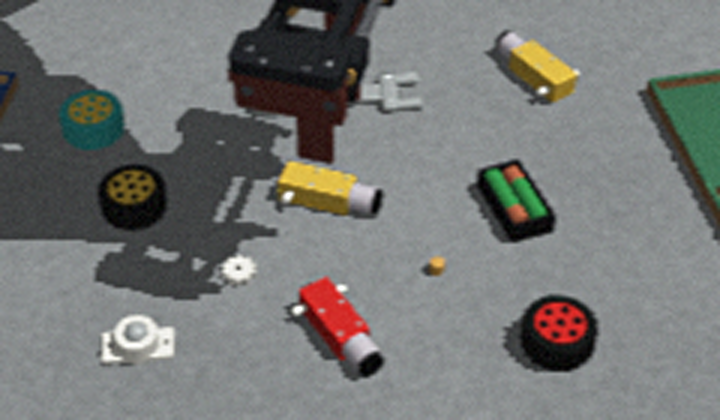

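The scene view shows the fingers above and straddling the yellow motor (crop 330,190), and both views agree on its position. Descending, gripping and lifting.

Emit:
servo_tool --steps '[[[0, 0, -0.012], [0, 0, 0], 0.2], [[0, 0, -0.012], [0, 0, 0], 0.2], [[0, 0, -0.012], [0, 0, 0], 0.2], [[0, 0, -0.012], [0, 0, 0], 0.2], [[0, 0, -0.009], [0, 0, 0], 0.2], [[0, 0, -0.006], [0, 0, 0], 0.2], [[0, 0, -0.003], [0, 0, 0], 0.2], [[0, 0, 0], [0, 0, 0], 0.2]]'

```text
t: 2.87
ee_pos: [513.2, -5.3, 3.9]
orientation: [-2.527, -1.865, 0.002]
ft_force: [0.0, -0.2, 0.5]
width: 52.7
grasp_force: 0.0
```

Emit:
servo_tool --steps '[[[0, 0, 0], [0, 0, 0], -1], [[0, 0, 0], [0, 0, 0], -1], [[0, 0, 0], [0, 0, 0], -1], [[0, 0, 0], [0, 0, 0], -1], [[0, 0, 0], [0, 0, 0], -1], [[0, 0, 0], [0, 0, 0], -1], [[0, 0, 0], [0, 0, 0], -1], [[0, 0, 0], [0, 0, 0], -1]]'

```text
t: 3.53
ee_pos: [514.0, -5.0, 5.0]
orientation: [2.527, 1.866, 0.001]
ft_force: [-0.9, -0.8, 5.6]
width: 22.3
grasp_force: 29.8
```

Emit:
servo_tool --steps '[[[0, 0, 0.01], [0, 0, 0], -1], [[0, 0, 0.016], [0, 0, 0], -1], [[0, 0, 0.016], [0, 0, 0], -1], [[0, 0, 0.016], [0, 0, 0], -1], [[0.0026, -0.0273, 0], [0, 0, 0], -1], [[0.0026, -0.0273, 0], [0, 0, 0], -1], [[0.0026, -0.0273, 0], [0, 0, 0], -1], [[0.0026, -0.0273, 0], [0, 0, 0], -1]]'

```text
t: 4.2
ee_pos: [524.1, -115.2, 63.4]
orientation: [2.526, 1.867, 0.0]
ft_force: [0.0, -0.4, -0.4]
width: 22.0
grasp_force: 29.8
```

Emit:
servo_tool --steps '[[[0.0026, -0.0273, 0], [0, 0, 0], -1], [[0.0026, -0.0273, 0], [0, 0, 0], -1], [[0.0026, -0.0273, 0], [0, 0, 0], -1], [[0.0026, -0.0273, 0], [0, 0, 0], -1], [[0.0026, -0.0273, 0], [0, 0, 0], -1], [[0.0026, -0.0273, 0], [0, 0, 0], -1], [[0.0026, -0.0273, 0], [0, 0, 0], -1], [[0.0026, -0.0273, 0], [0, 0, 0], -1]]'

```text
t: 4.87
ee_pos: [544.7, -333.9, 63.1]
orientation: [-2.527, -1.866, 0.0]
ft_force: [0.2, 0.7, 0.3]
width: 21.8
grasp_force: 29.8
```

Emit:
servo_tool --steps '[[[0, 0.002, -0.01], [0, 0, 0], -1], [[0, 0, -0.012], [0, 0, 0], -1], [[0, 0, -0.012], [0, 0, 0], -1], [[0, 0, -0.01], [0, 0, 0], -1], [[0, 0, -0.006], [0, 0, 0], -1], [[0, 0, -0.003], [0, 0, 0], -1], [[0, 0, -0.002], [0, 0, 0], -1], [[0, 0, 0], [0, 0, 0], -1]]'

```text
t: 5.53
ee_pos: [544.8, -329.7, 8.0]
orientation: [-2.526, -1.867, 0.001]
ft_force: [-0.7, 0.4, 1.3]
width: 22.2
grasp_force: 29.9
```

Emit:
servo_tool --steps '[[[0, 0, 0], [0, 0, 0], -1], [[0, 0, 0], [0, 0, 0], 0.1], [[0, 0, 0], [0, 0, 0], 0.1], [[0, 0, 0], [0, 0, 0], 0.1], [[0, 0, 0], [0, 0, 0], 0.1], [[0, 0, 0], [0, 0, 0], 0.1], [[0, 0, 0], [0, 0, 0], 0.1], [[0, 0, 0], [0, 0, 0], 0.1]]'

```text
t: 6.2
ee_pos: [544.9, -330.6, 7.6]
orientation: [-2.527, -1.866, 0.0]
ft_force: [-0.5, -0.3, -0.4]
width: 48.2
grasp_force: 0.0
```

Emit:
servo_tool --steps '[[[0, 0, 0.01], [0, 0, 0], 0.1], [[0, 0, 0.018], [0, 0, 0], 0.1], [[0, 0, 0.018], [0, 0, 0], 0.1], [[0, 0, 0.016], [0, 0, 0], 0.6], [[-0.0034, 0.0237, 0], [0, 0, 0], 0.6], [[-0.0034, 0.0237, 0], [0, 0, 0], 0.6], [[-0.0034, 0.0237, 0], [0, 0, 0], 0.6], [[-0.0034, 0.0237, 0], [0, 0, 0], 0.6]]'

```text
t: 6.87
ee_pos: [531.2, -235.1, 70.6]
orientation: [2.527, 1.865, 0.001]
ft_force: [-0.4, 1.0, -0.5]
width: 70.0
grasp_force: 0.0
```

Emit:
servo_tool --steps '[[[-0.0034, 0.0237, 0], [0, 0, 0], 0.6], [[-0.0034, 0.0237, 0], [0, 0, 0], 0.6], [[-0.0034, 0.0237, 0], [0, 0, 0], 0.6], [[-0.0034, 0.0237, 0], [0, 0, 0], 0.6], [[0, 0, 0], [0, 0, 0], 0.6], [[0, 0, -0.012], [0, 0, 0], 0.6], [[0, 0, -0.012], [0, 0, 0], 0.6], [[0, 0, 0], [0, 0, 0], 0.6]]'

```text
t: 7.53
ee_pos: [516.6, -141.5, 43.5]
orientation: [-2.526, -1.864, 0.003]
ft_force: [-0.6, -0.1, -1.0]
width: 70.3
grasp_force: 0.0
```

```bash
python3 - <<'E'
from h import *
im=get("scene"); c=im["color"][150:290,80:320]; cv2.imwrite("pics/s2.png",cv2.resize(c,None,fx=3,fy=3,interpolation=cv2.INTER_CUBIC))
E
```

```text
(no output)
```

View pics/s2.png

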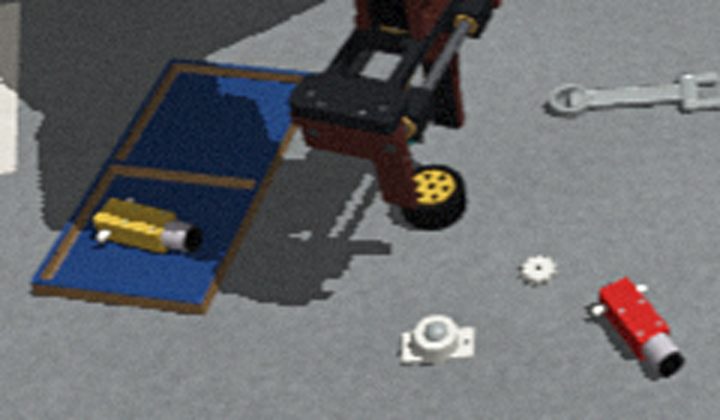

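The motor lies flat in the far blue compartment at crop (145,228), and the fingers are over the yellow-hub wheel at (435,190). Descending and gripping.

Emit:
servo_tool --steps '[[[0.001, 0, -0.012], [0, 0, 0], 0.6], [[0, 0, -0.01], [0, 0, 0], 0.6], [[0, 0, -0.008], [0, 0, 0], 0.6], [[0, 0, -0.006], [0, 0, 0], 0.6], [[0, 0, -0.003], [0, 0, 0], 0.6], [[0, 0, 0], [0, 0, 0], 0.6], [[0, 0, 0], [0, 0, 0], -1], [[0, 0, 0], [0, 0, 0], -1]]'

```text
t: 8.25
ee_pos: [519.0, -141.1, 6.9]
orientation: [2.527, 1.866, 0.0]
ft_force: [-0.5, -0.8, 0.5]
width: 60.3
grasp_force: 0.0
```

Emit:
servo_tool --steps '[[[0, 0, 0], [0, 0, 0], -1], [[0, 0, 0], [0, 0, 0], -1], [[0, 0, 0], [0, 0, 0], -1], [[0, 0, 0], [0, 0, 0], -1], [[0, 0, 0], [0, 0, 0], -1], [[0, 0, 0], [0, 0, 0], -1], [[0, 0, 0], [0, 0, 0], -1], [[0, 0, 0], [0, 0, 0], -1]]'

```text
t: 8.92
ee_pos: [519.0, -141.1, 7.1]
orientation: [2.527, 1.866, 0.001]
ft_force: [-0.6, 0.5, 4.8]
width: 44.2
grasp_force: 30.0
```

Emit:
servo_tool --steps '[[[0, 0, 0.01], [0, 0, 0], -1], [[0, 0, 0.016], [0, 0, 0], -1], [[0, 0, 0.016], [0, 0, 0], -1], [[0, 0, 0.016], [0, 0, 0], -1], [[-0.0105, -0.0214, 0], [0, 0, 0], -1], [[-0.0105, -0.0214, 0], [0, 0, 0], -1], [[-0.0105, -0.0214, 0], [0, 0, 0], -1], [[-0.0105, -0.0214, 0], [0, 0, 0], -1]]'

```text
t: 9.58
ee_pos: [476.2, -227.4, 65.3]
orientation: [2.526, 1.867, 0.0]
ft_force: [0.3, -0.1, -0.4]
width: 44.3
grasp_force: 30.0
```

Emit:
servo_tool --steps '[[[-0.0105, -0.0214, 0], [0, 0, 0], -1], [[-0.0105, -0.0214, 0], [0, 0, 0], -1], [[-0.0105, -0.0214, 0], [0, 0, 0], -1], [[-0.0105, -0.0214, 0], [0, 0, 0], -1], [[0, 0, 0], [0, 0, 0], -1], [[0, 0, -0.01], [0, 0, 0], -1], [[0, 0, -0.015], [0, 0, 0], -1], [[0, 0, 0], [0, 0, 0], -1]]'

```text
t: 10.25
ee_pos: [433.6, -310.5, 37.5]
orientation: [-2.524, -1.864, 0.001]
ft_force: [-1.0, 0.9, -0.3]
width: 44.4
grasp_force: 30.0
```

Emit:
servo_tool --steps '[[[0, 0, -0.01], [0, 0, 0], -1], [[0, 0, -0.01], [0, 0, 0], -1], [[0, 0, -0.006], [0, 0, 0], -1], [[0, 0, -0.003], [0, 0, 0], -1], [[0, 0, 0], [0, 0, 0], -1], [[0, 0, 0], [0, 0, 0], -1], [[0, 0, 0], [0, 0, 0], -1], [[0, 0, 0], [0, 0, 0], -1]]'

```text
t: 10.92
ee_pos: [434.8, -312.3, 10.8]
orientation: [2.527, 1.866, 0.0]
ft_force: [0.1, -0.3, -0.1]
width: 44.1
grasp_force: 30.0
```

Emit:
servo_tool --steps '[[[0, 0, -0.001], [0, 0, 0], -1], [[0, 0, 0], [0, 0, 0], 0.35], [[0, 0, 0], [0, 0, 0], 0.35], [[0, 0, 0], [0, 0, 0], 0.35], [[0, 0, 0], [0, 0, 0], 0.35], [[0, 0, 0.01], [0, 0, 0], 0.35], [[0, 0, 0.02], [0, 0, 0], 0.35], [[0, 0, 0.02], [0, 0, 0], 0.35]]'

```text
t: 11.58
ee_pos: [434.2, -311.8, 60.2]
orientation: [-2.526, -1.865, 0.001]
ft_force: [0.4, -0.4, 0.4]
width: 59.0
grasp_force: 0.0
```

Emit:
servo_tool --steps '[[[0.0056, 0.0271, 0.005], [0, 0, -6.75], 0.35], [[0.0056, 0.0271, 0.005], [0, 0, -6.75], 0.35], [[0.0056, 0.0271, 0], [0, 0, -6.75], 0.35], [[0.0056, 0.0271, 0], [0, 0, -6.75], 0.35], [[0.0056, 0.0271, 0], [0, 0, -6.75], 0.35], [[0.0056, 0.0271, 0], [0, 0, -6.75], 0.35], [[0.0056, 0.0271, 0], [0, 0, -6.75], 0.35], [[0.0056, 0.0271, 0], [0, 0, -6.75], 0.35]]'

```text
t: 12.25
ee_pos: [479.8, -94.2, 70.5]
orientation: [3.1, 0.506, 0.001]
ft_force: [0.2, -1.3, -0.3]
width: 59.0
grasp_force: 0.0
```

Emit:
servo_tool --steps '[[[0.0056, 0.0271, 0], [0, 0, 0], 0.35], [[0.0056, 0.0271, 0], [0, 0, 0], 0.35], [[0.0056, 0.0271, 0], [0, 0, 0], 0.35], [[0.0056, 0.0271, 0], [0, 0, 0], 0.35], [[0.0056, 0.0271, 0], [0, 0, 0], 0.35], [[0.0056, 0.0271, 0], [0, 0, 0], 0.35], [[0.0056, 0.0271, 0], [0, 0, 0], 0.35], [[0.0056, 0.0271, 0], [0, 0, 0], 0.35]]'

```text
t: 12.92
ee_pos: [524.6, 122.8, 70.5]
orientation: [-3.099, -0.516, -0.001]
ft_force: [0.5, -0.5, -0.3]
width: 59.4
grasp_force: 0.0
```

```bash
python3 - <<'E'
from h import *
o=sensors.get_obs();print(o["ee_pos"],o["orientation"],o["qpos"])
im=get("scene"); c=im["color"][140:300,80:480]; cv2.imwrite("pics/s3.png",cv2.resize(c,None,fx=2,fy=2,interpolation=cv2.INTER_CUBIC))
E
```

```text
[524.57319339 122.82068252  70.52803835] [-3.09897778e+00 -5.15568769e-01 -1.00197713e-03] [ 2.07906024e-01  5.25979760e-01  1.90938813e+00 -1.07111679e-05
  7.05586585e-01  1.44899560e+00]
```

View pics/s3.png

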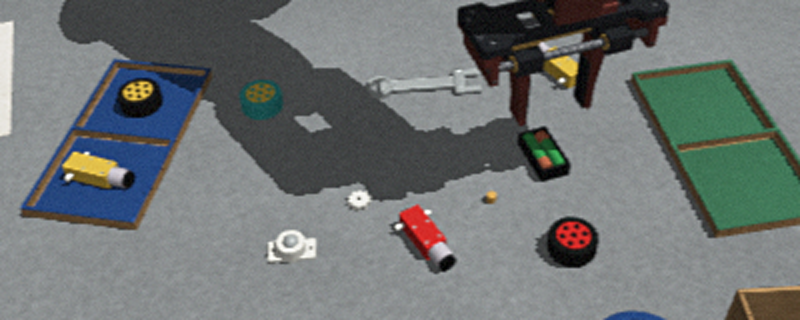

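The wheel lies flat in the near blue compartment at crop (138,97). The gripper is above the battery holder at (543,152), fingers spread across its width. Descending.

Emit:
servo_tool --steps '[[[0, -0.001, -0.014], [0, 0, 0], 0.35], [[0, 0, -0.014], [0, 0, 0], 0.35], [[0, 0, -0.014], [0, 0, 0], 0.35], [[0, 0, -0.012], [0, 0, 0], 0.35], [[0, 0, -0.008], [0, 0, 0], 0.35], [[0, 0, -0.004], [0, 0, 0], 0.35], [[0, 0, 0], [0, 0, 0], 0.35], [[0, 0, 0], [0, 0, 0], -1]]'

```text
t: 13.63
ee_pos: [524.5, 120.3, 3.9]
orientation: [3.099, 0.515, 0.0]
ft_force: [0.1, 0.4, 0.3]
width: 55.4
grasp_force: 0.0
```

Emit:
servo_tool --steps '[[[0, 0, 0], [0, 0, 0], -1], [[0, 0, 0], [0, 0, 0], -1], [[0, 0, 0], [0, 0, 0], -1], [[0, 0, 0], [0, 0, 0], -1], [[0, 0, 0], [0, 0, 0], -1], [[0, 0, 0], [0, 0, 0], -1], [[0, 0, 0], [0, 0, 0], -1], [[0, 0, 0], [0, 0, 0], -1]]'

```text
t: 14.3
ee_pos: [524.6, 120.4, 4.1]
orientation: [-3.099, -0.515, -0.001]
ft_force: [-1.7, -0.4, 5.3]
width: 30.8
grasp_force: 30.0
```

Emit:
servo_tool --steps '[[[0, 0, 0.01], [0, 0, 0], -1], [[0, 0, 0.016], [0, 0, 0], -1], [[0, 0, 0.016], [0, 0, 0], -1], [[0, 0, 0.016], [0, 0, 0], -1], [[0.0047, 0.025, 0], [0, 0, 0], -1], [[0.0047, 0.025, 0], [0, 0, 0], -1], [[0.0047, 0.025, 0], [0, 0, 0], -1], [[0.0047, 0.025, 0], [0, 0, 0], -1]]'

```text
t: 14.97
ee_pos: [543.2, 221.3, 62.4]
orientation: [-3.099, -0.515, -0.0]
ft_force: [0.0, -0.4, -0.3]
width: 31.0
grasp_force: 30.0
```

Emit:
servo_tool --steps '[[[0.0047, 0.025, 0], [0, 0, 0], -1], [[0.0047, 0.025, 0], [0, 0, 0], -1], [[0.0047, 0.025, 0], [0, 0, 0], -1], [[0.0047, 0.025, 0], [0, 0, 0], -1], [[0, 0, 0], [0, 0, 0], -1], [[0, 0, -0.012], [0, 0, 0], -1], [[0, 0, -0.012], [0, 0, 0], -1], [[0, 0, 0], [0, 0, 0], -1]]'

```text
t: 15.63
ee_pos: [559.5, 318.1, 34.5]
orientation: [3.097, 0.514, -0.008]
ft_force: [0.3, -0.2, -1.3]
width: 31.1
grasp_force: 30.0
```

Emit:
servo_tool --steps '[[[0, 0, -0.012], [0, 0, 0], -1], [[0, 0, -0.01], [0, 0, 0], -1], [[0, 0, -0.006], [0, 0, 0], -1], [[0, 0, -0.003], [0, 0, 0], -1], [[0, 0, 0], [0, 0, 0], -1], [[0, 0, 0], [0, 0, 0], -1], [[0, 0, 0], [0, 0, 0], -1], [[0, 0, 0], [0, 0, 0], -1]]'

```text
t: 16.3
ee_pos: [561.4, 319.5, 6.9]
orientation: [3.098, 0.515, -0.003]
ft_force: [-3.2, -3.5, 7.6]
width: 31.1
grasp_force: 30.0
```

Emit:
servo_tool --steps '[[[0, 0, 0], [0, 0, 0], 0.2], [[0, 0, 0], [0, 0, 0], 0.2], [[0, 0, 0], [0, 0, 0], 0.2], [[0, 0, 0], [0, 0, 0], 0.2], [[0, 0, 0.01], [0, 0, 0], 0.2], [[0, 0, 0.02], [0, 0, 0], 0.2], [[0, 0, 0.02], [0, 0, 0], 0.2], [[0, 0, 0.013], [0, 0, 0], 0.2]]'

```text
t: 16.97
ee_pos: [562.7, 320.8, 71.9]
orientation: [-3.098, -0.515, -0.003]
ft_force: [0.0, 0.9, 0.9]
width: 53.1
grasp_force: 0.0
```

```bash
python3 - <<'E'
from h import *
for n,(a,b,c,d) in(("top",(150,180,328,362)),("scene",(248,280,208,244))):
    z=dict(np.load(n+"0.npz")); P=cloud(z)[a:b,c:d].reshape(-1,3)
    for lo,hi in((2.5,6),(12,30),(18,30)):
        Q=P[(P[:,2]>lo)&(P[:,2]<hi)]
        if len(Q)>3:
            r=cv2.minAreaRect(Q[:,:2].astype(np.float32)); print(n,lo,len(Q),Q.mean(0).round(1),np.round(r[0],1),np.round(r[1],1),round(r[2],1))
E
```

```text
top 2.5 125 [ 638.8 -121.7    3.8] [ 641.  -124.3] [67.1 64.5] 87.9
top 12 126 [ 639.4 -125.8   17.1] [ 640.2 -126.4] [24.  25.6] 49.3
top 18 39 [ 638.8 -126.4   20.3] [ 639.9 -128. ] [12.5 18.1] 28.3
scene 2.5 114 [ 640.9 -123.9    3.9] [ 637.  -125.9] [66.9 66.1] 7.5
scene 12 139 [ 641.2 -124.1   16.9] [ 639.6 -124.4] [26. 25.] 38.4
scene 18 35 [ 641.2 -124.7   20.2] [ 643.1 -124.6] [16.9 11.2] 4.6
```

Emit:
servo_tool --steps '[[[0.0048, -0.0279, 0], [0, 0, 7.1], 0.2], [[0.0048, -0.0279, 0], [0, 0, 7.1], 0.2], [[0.0048, -0.0279, 0], [0, 0, 7.1], 0.2], [[0.0048, -0.0279, 0], [0, 0, 7.1], 0.2], [[0.0048, -0.0279, 0], [0, 0, 7.1], 0.2], [[0.0048, -0.0279, 0], [0, 0, 7.1], 0.2], [[0.0048, -0.0279, 0], [0, 0, 7.1], 0.2], [[0.0048, -0.0279, 0], [0, 0, 7.1], 0.2]]'

```text
t: 17.63
ee_pos: [600.6, 95.9, 70.3]
orientation: [2.475, 1.935, 0.001]
ft_force: [-0.3, 0.4, -0.1]
width: 52.5
grasp_force: 0.0
```

Emit:
servo_tool --steps '[[[0.0048, -0.0279, 0], [0, 0, 7.1], 0.2], [[0.0048, -0.0279, 0], [0, 0, 7.1], 0.2], [[0.0048, -0.0279, 0], [0, 0, 7.1], 0.2], [[0.0048, -0.0279, 0], [0, 0, 0], 0.2], [[0.0048, -0.0279, 0], [0, 0, 0], 0.2], [[0.0048, -0.0279, 0], [0, 0, 0], 0.2], [[0.0048, -0.0279, 0], [0, 0, 0], 0.2], [[0.0048, -0.0279, 0], [0, 0, 0], 0.2]]'

```text
t: 18.3
ee_pos: [638.9, -127.5, 70.2]
orientation: [2.082, 2.352, 0.0]
ft_force: [0.1, -0.4, 0.1]
width: 52.8
grasp_force: 0.0
```

```bash
python3 - <<'E'
from h import *
o=sensors.get_obs();print(o["ee_pos"],o["orientation"])
im=get("scene"); c=im["color"][140:300,140:520]; cv2.imwrite("pics/s4.png",cv2.resize(c,None,fx=2.1,fy=2.1,interpolation=cv2.INTER_CUBIC))
E
```

```text
[ 638.90909978 -127.48677609   70.24657057] [2.08176609e+00 2.35232862e+00 3.23337367e-04]
```

View pics/s4.png

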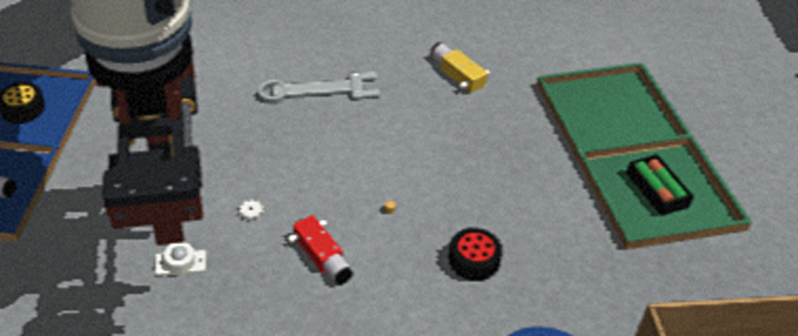

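The battery holder lies flat in the far green compartment at crop (660,185), and the finger is in line above the caster at (180,258). Descending to z of about 4 with a small correction.

Emit:
servo_tool --steps '[[[0.001, 0.002, -0.014], [0, 0, 0], 0.2], [[0, 0, -0.014], [0, 0, 0], 0.2], [[0, 0, -0.014], [0, 0, 0], 0.2], [[0, 0, -0.012], [0, 0, 0], 0.2], [[0, 0, -0.008], [0, 0, 0], 0.2], [[0, 0, -0.004], [0, 0, 0], 0.2], [[0, 0, 0], [0, 0, 0], 0.2], [[0, 0, 0], [0, 0, 0], -1]]'

```text
t: 19.02
ee_pos: [639.8, -123.7, 3.5]
orientation: [-2.081, -2.353, 0.0]
ft_force: [0.0, -0.9, 1.2]
width: 48.9
grasp_force: 0.0
```

Emit:
servo_tool --steps '[[[0, 0, 0], [0, 0, 0], -1], [[0, 0, 0], [0, 0, 0], -1], [[0, 0, 0], [0, 0, 0], -1], [[0, 0, 0], [0, 0, 0], -1], [[0, 0, 0], [0, 0, 0], -1], [[0, 0, 0], [0, 0, 0], -1], [[0, 0, 0], [0, 0, 0], -1], [[0, 0, 0], [0, 0, 0], -1]]'

```text
t: 19.68
ee_pos: [640.1, -124.2, 4.3]
orientation: [2.081, 2.352, 0.001]
ft_force: [-0.5, 0.0, 7.0]
width: 25.0
grasp_force: 30.0
```

Emit:
servo_tool --steps '[[[0, 0, 0.01], [0, 0, 0], -1], [[0, 0, 0.016], [0, 0, 0], -1], [[0, 0, 0.016], [0, 0, 0], -1], [[0, 0, 0.016], [0, 0, 0], -1], [[0, 0, 0], [0, 0, 0], -1], [[0, 0, 0], [0, 0, 0], -1], [[0, 0, 0], [0, 0, 0], -1], [[0, 0, 0], [0, 0, 0], -1]]'

```text
t: 20.35
ee_pos: [638.8, -123.9, 60.5]
orientation: [-2.081, -2.351, 0.001]
ft_force: [-0.3, -0.3, -0.1]
width: 24.6
grasp_force: 30.0
```

Emit:
servo_tool --steps '[[[-0.0117, 0.0266, 0], [0, 0, 0], -1], [[-0.0117, 0.0266, 0], [0, 0, 0], -1], [[-0.0117, 0.0266, 0], [0, 0, 0], -1], [[-0.0117, 0.0266, 0], [0, 0, 0], -1], [[-0.0117, 0.0266, 0], [0, 0, 0], -1], [[-0.0117, 0.0266, 0], [0, 0, 0], -1], [[-0.0117, 0.0266, 0], [0, 0, 0], -1], [[-0.0117, 0.0266, 0], [0, 0, 0], -1]]'

```text
t: 21.02
ee_pos: [544.7, 89.8, 60.7]
orientation: [-2.081, -2.352, 0.002]
ft_force: [0.1, -0.8, -0.7]
width: 25.2
grasp_force: 30.0
```

Emit:
servo_tool --steps '[[[-0.0117, 0.0266, 0], [0, 0, 0], -1], [[-0.0117, 0.0266, 0], [0, 0, 0], -1], [[-0.0117, 0.0266, 0], [0, 0, 0], -1], [[-0.0117, 0.0266, 0], [0, 0, 0], -1], [[-0.0117, 0.0266, 0], [0, 0, 0], -1], [[-0.0117, 0.0266, 0], [0, 0, 0], -1], [[-0.0117, 0.0266, 0], [0, 0, 0], -1], [[-0.0117, 0.0266, 0], [0, 0, 0], -1]]'

```text
t: 21.68
ee_pos: [451.2, 302.4, 60.7]
orientation: [-2.082, -2.352, 0.003]
ft_force: [0.9, 0.2, -0.1]
width: 25.4
grasp_force: 30.0
```

```bash
python3 - <<'E'
from h import *
o=sensors.get_obs();print(o["ee_pos"],o["orientation"])
im=get("scene"); c=im["color"][100:260,340:540]; cv2.imwrite("pics/s5.png",cv2.resize(c,None,fx=3.5,fy=3.5,interpolation=cv2.INTER_CUBIC))
E
```

```text
[451.17417073 302.42335568  60.73330553] [-2.08164634 -2.3522856   0.00269143]
```

View pics/s5.png

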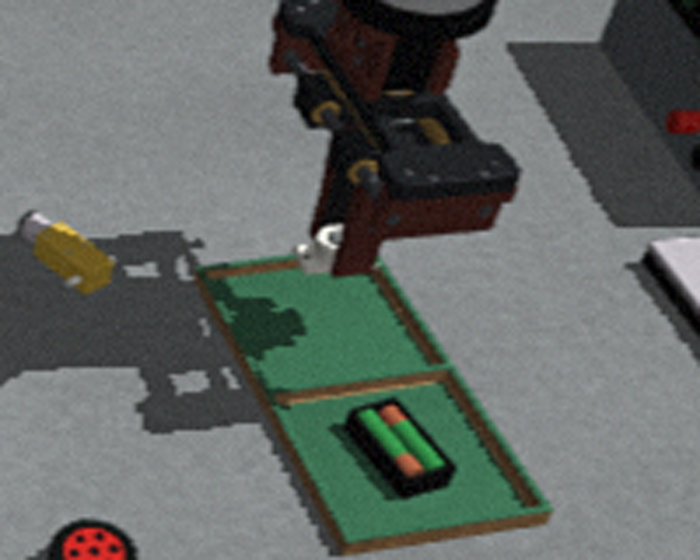

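The battery holder is flat at crop (400,445). The caster hangs between the fingers at (320,250), perhaps slightly tilted, over the near green compartment. Lowering it gently so the floor levels it.

Emit:
servo_tool --steps '[[[0, 0, -0.012], [0, 0, 0], -1], [[0, 0, -0.014], [0, 0, 0], -1], [[0, 0, -0.012], [0, 0, 0], -1], [[0, 0, -0.005], [0, 0, 0], -1], [[0, 0, -0.003], [0, 0, 0], -1], [[0, 0, -0.002], [0, 0, 0], -1], [[0, 0, -0.002], [0, 0, 0], -1], [[0, 0, -0.001], [0, 0, 0], -1]]'

```text
t: 22.4
ee_pos: [452.9, 301.4, 10.7]
orientation: [2.083, 2.352, 0.001]
ft_force: [0.5, 0.4, -0.9]
width: 25.0
grasp_force: 30.0
```

Emit:
servo_tool --steps '[[[0, 0, -0.001], [0, 0, 0], -1], [[0, 0, -0.001], [0, 0, 0], -1], [[0, 0, -0.001], [0, 0, 0], -1], [[0, 0, -0.0005], [0, 0, 0], -1], [[0, 0, 0], [0, 0, 0], -1], [[0, 0, 0], [0, 0, 0], -1], [[0, 0, 0], [0, 0, 0], -1], [[0, 0, 0], [0, 0, 0], -1]]'

```text
t: 23.07
ee_pos: [452.6, 301.6, 7.3]
orientation: [2.082, 2.353, 0.0]
ft_force: [0.0, 0.2, -0.1]
width: 25.1
grasp_force: 30.0
```

Emit:
servo_tool --steps '[[[0, 0, 0], [0, 0, 0], 0.1], [[0, 0, 0], [0, 0, 0], 0.1], [[0, 0, 0], [0, 0, 0], 0.1], [[0, 0, 0], [0, 0, 0], 0.1], [[0, 0, 0.005], [0, 0, 0], 0.1], [[0, 0, 0.015], [0, 0, 0], 0.1], [[0, 0, 0.02], [0, 0, 0], 0.1], [[0, 0, 0.02], [0, 0, 0], 0.1]]'

```text
t: 23.73
ee_pos: [452.1, 301.3, 67.7]
orientation: [-2.082, -2.352, 0.002]
ft_force: [0.0, -0.4, 0.2]
width: 48.3
grasp_force: 0.0
```

Emit:
servo_tool --steps '[[[0, -0.03, 0.02], [0, 0, 0], 0.1], [[0, -0.04, 0], [0, 0, 0], 0.1], [[0, -0.04, 0], [0, 0, 0], 0.1], [[0, -0.04, 0], [0, 0, 0], 0.1], [[0, -0.04, 0], [0, 0, 0], 0.1], [[0, -0.03, 0], [0, 0, 0], 0.1], [[0, 0, 0], [0, 0, 0], 0.1], [[0, 0, 0], [0, 0, 0], 0.1]]'

```text
t: 24.4
ee_pos: [452.6, 80.3, 87.6]
orientation: [2.086, 2.349, 0.001]
ft_force: [0.9, 0.1, 0.4]
width: 48.3
grasp_force: 0.0
```

```bash
python3 - <<'E'
from h import *
im=get("scene"); c=im["color"][140:280,80:510]; cv2.imwrite("pics/s6.png",cv2.resize(c,None,fx=1.86,fy=1.86,interpolation=cv2.INTER_CUBIC))
c=im["color"][160:260,385:505]; cv2.imwrite("pics/s7.png",cv2.resize(c,None,fx=5,fy=5,interpolation=cv2.INTER_CUBIC))
E
```

```text
(no output)
```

View pics/s6.png

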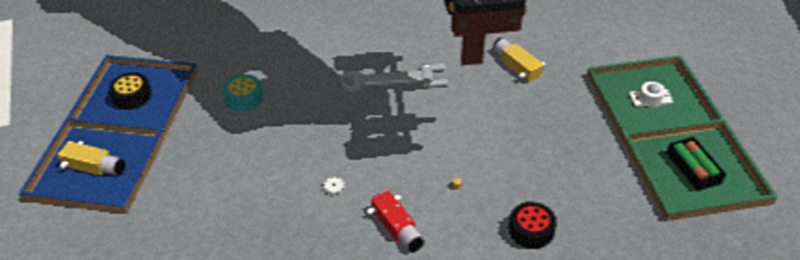

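View pics/s7.png

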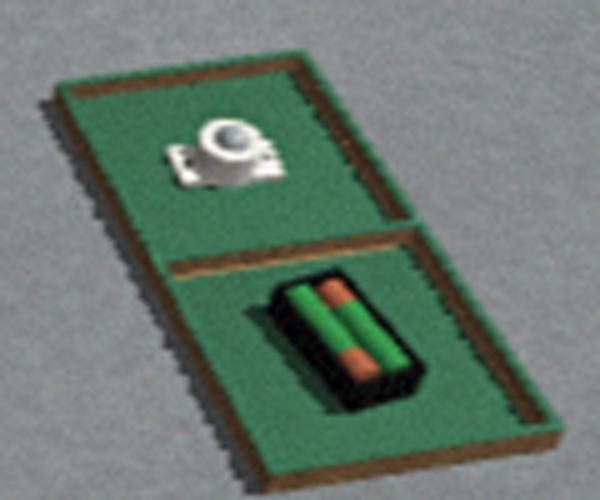

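All four parts lie flat, one to a compartment: the caster at s7 (230,155), the battery holder at (348,340), the wheel at s6 (130,90) and the motor at (90,160). The red motor and red wheel are untouched, and the arm is clear and still.

```bash
python3 -c "
from workcell import close_job
print(close_job())"
```

```text
the job is handed in; nothing more can be done
None
```

I made up both kits and handed the job in at about 24 s: the yellow motor and yellow-hub wheel are in the blue tray and the battery holder and ball caster in the green, all lying flat, with the red spares left where they lay.

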